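# Clamp the bench pin with the screw crank

## Task

Slide the wooden bench pin fully home into its holder, against the back stop. Then put the loose crank on the square end of the holder's screw and turn it clockwise, several full turns without the crank coming off, until the sprung foot presses firmly on the pin - about half of its spring travel, never squeezed to the end. Leave the crank on the screw, and do not knock over the little glass jar.

Things in the scene. Friction and masses are not known exactly. Their poses are not given: they have to be found in the camera images.
- holder: dark steel bench-pin holder fixed to the bench. Origin on the bench surface below the screw's axis; x points from its open mouth (towards the robot) to the back stop, z up. Channel 64 mm wide along x on the bare bench; side cheeks 18 mm thick, 46 mm high, x = -20 to +45 mm; flared lead-in wings 24 mm high in front to x = -50 mm (mouth about 85 mm). The screw stands upright in the bridge.
- stop (a point): middle of the front face of the holder's back stop (at x = +45 mm in the holder's frame, 10 mm above the bench); the stop is 30 mm high
- bridge_top (a point): top of the steel bridge across the channel, on the screw's axis, 60 mm above the bench (a small round nut on it reaches 66 mm). The bridge is 36 mm long in the holder's x, 102 mm wide, 14 mm thick; its underside is 46 mm above the bench
- pin: bench pin: loose flat hardwood block 100 x 60 x 20 mm, about 0.14 kg, lying flat on the bench before the holder, rear end towards the mouth. Origin at the centre of its underside; x along its length to the plain rear end (x = +50 mm). The front end (x = -50 mm) has a narrow V notch about 40 mm deep between two prongs some 20 mm wide. Home: rear end on the stop, origin at x = -5 mm in the holder's frame.
- pin_rear (a point): middle of the bench pin's plain rear end face, 10 mm above its underside
- crank: loose steel crank, about 0.19 kg, lying on the bench, handle up. Origin at the centre of the hub's underside; x along the arm to the handle, z up. Hub 30 x 30 x 22 mm (sides along x and y) with a 16 mm square hole right through, sides parallel to the hub's. Flat arm 16 mm wide, 7 mm thick, flush with the hub's underside. Upright handle 60 mm from the hub's axis.
- handle (a point): middle of the crank's upright handle, 29 mm above the hub's underside: a dark wooden sleeve 18 mm in diameter, 40 mm long, its top 49 mm above the hub's underside. It spins freely on its own axis, so it can be held with the gripper's heading unchanged while winding, or be pushed round
- square_base (a point): on the screw's axis, on the 26 mm wide shoulder under the square end; sinks with the screw, 94 mm above the bench at screw = 0. The square above it is 18 mm high, 14 mm wide (12.6 mm in its top 6 mm), with an 8 mm cone on top. Seated crank: hub's underside on the shoulder, crank origin at this point. It fits at four headings, with 0.15 rad of play.
- screw (a joint): turn of the upright screw in rad, growing clockwise seen from above; it sinks 5 mm per turn. At 0 the square's sides are parallel to the holder's x and y. Stays where it is left; needs about 0.06 N m to turn. Starts between 1.5 and 9.4. While the foot is free, its underside is 34 mm above the bench at 0 and 5 mm lower for each turn.
- foot (a joint): how far the brass foot (disc 32 mm in diameter at the screw's lower end, does not turn) is pushed up against its spring, in m: 0 free, 0.010 at the end of its travel; 1.5 N per mm. Grows by 5 mm per turn once the foot has met the 20 mm thick pin.
- jar: small closed glass jar with a metal cap, 44 mm in diameter, 55 mm high; origin at the centre of its underside
Mind the look-alikes: they are no part of the job. What is shaped like the pin but turquoise is not meant.

How it is judged:
On the way, in this order (a step that is already met when the one before it is completed fails the run):
1. the bench pin is home against the back stop (within 4 mm), the foot still free (x of pin_rear in the frame of holder above 0.041 m and angle between the x axis of pin and the x axis of holder, either way round below 0.08 rad and value of joint foot below 0.001 m), for 0.2 s.
2. the crank sits on the square end, down on the shoulder (within 4 mm), the foot still free (distance between crank and square_base below 0.004 m and value of joint foot below 0.001 m), for 0.2 s.
At the end, for the whole second after the job is handed in: the bench pin is against the back stop (within 4 mm) and straight (0.08 rad), the foot is pressed on it with its spring pushed in 2.5 to 8.5 mm of 10, the crank rests released on the square end (within 6 mm of the shoulder), all at rest, the jar upright (x of pin_rear in the frame of holder above 0.041 m and angle between the x axis of pin and the x axis of holder, either way round below 0.08 rad and value of joint foot between 0.0025 and 0.0085 m and distance between crank and square_base below 0.006 m and linear speed of each of crank, pin below 0.02 m/s and angle between jar's own z axis and vertical below 0.3 rad); the robot touches nothing.
It fails at once if the foot's spring is squeezed to the end (over 9.5 mm) (value of joint foot above 0.0095 m).
It fails at once if the crank comes off the square once the foot presses (value of joint foot above 0.0015 m and distance between crank and square_base above 0.015 m).
It fails at once if the glass jar is knocked over (angle between jar's own z axis and vertical above 0.6 rad).
It also fails if it takes over 72 s, if anything falls off the work surface, if the arm or the gripper's body presses on something with over 40 N, if the wrist force passes 120 N, or if a joint passes its speed limit or range.

## Robot

A 6-joint arm with a two-finger parallel gripper is mounted at the origin on the work surface. World frame = base frame: x ahead of the robot, y to its left, z up, the work surface at z = 0. Lengths are in m, angles in rad, forces in N, time in s.
With the tool pointing down it reaches from about 0.325 to 0.775 m from the base axis. Payload 5.5 kg.
Tool frame: the origin (TCP) lies at the very end of the fingers, on their centre line; the grasp point (between the pads) lies 19 mm behind it; x points along the fingers, z is the direction in which the jaws open and shut, and the axes are right-handed (so a half turn about x gives the same grasp; the last joint's range is limited). The gripper opens to 85 mm and grips with 20 to 120 N. Pads are 22 mm wide; open, the fingers measure 114 mm over their backs; the gripper's body (76 mm by 85 mm) begins 54 mm behind the grasp point. The pads swing forward as they close: fully open they stand 13 mm farther back than shut.
Start: joints at [1.054, 0.091, 1.231, -0, 1.82, -0.057], TCP at [0.266, 0.538, 0.231] pointing down, gripper open.
Joint ranges: [-2.87, 2.87], [-0.86, 2.18], [0.17, 2.46], [-1.51, 4.65], [0.06, 2.69], [-2.65, 2.65]. Speed limits (rad/s): [2.57, 2.57, 3.01, 3.14, 3.14, 3.14].

## Interface

Orientations are given as a unit quaternion [w, x, y, z].
In Python, from rig import manip gives the robot as it stands.
- The arm moves only by the tool jog_arm, never from a script. Its argument "rows" is a list of rows, each a list of 3 entries, a list of its own where there are three numbers: the shift along the tool's x, y, z in mm, then the turn, a rotation vector about the tool's x, y, z in degrees, then the opening, from -1 (shut) to 1 (fully open). In form: [[[dx, dy, dz], [wx, wy, wz], grip], ...]. A call has 1 to 20 rows; each row is the pose to reach, as a shift and turn from the pose commanded when the call began, along the tool's axes at that moment; what a row does not reach only later rows make up. A row lasts 1/8 s, in which the tool goes at most 62.5 mm and 10.7 degrees, less where a joint would pass 70% of its speed; a pose out of reach is approached as far as the arm can. A call with a gripper value outside its range is refused whole. The fingers move at their own pace and stop on an object; the grip force is fixed at half the most. Time passes only in rows, so rows that repeat a pose let the fingers close. It gives the time, the measured TCP pose, the force and the opening at its end, in the units of the state.
- manip.observe(): the state, without advancing time (a new reading comes with each control period).
- manip.get_image(name): name is "side" or "top"; returns a dict with "image" (420x560x3 uint8, red, green, blue), "vfov" (degrees; the focal length in pixels is half the picture's height over the tangent of half this angle, whatever the lens; pixels are square), "cx", "cy" (the principal point, pixels), "D" ([k1, k2, p1, p2, k3] as OpenCV has them; the pictures are not rectified), "T" (4x4, takes a point from camera to world coordinates). Camera axes: x right, y up, looking along -z (the intrinsics and any distortion apply to the point x, -y, -z); pixel columns grow to the right and rows downward; lengths in m; the calibration is good to about 2 mm. A picture is of the moment at which its call begins. There is no depth.
- manip.job_done(): hands the job in, once; it reports no verdict.
Trained networks look in the newest picture that a camera, given by its name, has taken for a name from the list of things; names that differ only in an ending like _2 or _b are one class to them, and where a whole thing is asked for, a point or a joint stands for the part that bears it (a point fixed in the world has none). Each returns a list of dicts, best first, with "conf" (0 to 1); they miss things now and then, are a little off and sometimes report something else, mostly with a low value. They report only what shows in the picture. A call takes as long as a camera call. They do not tell look-alikes from the thing itself.
- manip.trace(query, camera): "pixels" (420x560 bool, what is visible of it) and "centre" ([row, column] in pixels, amid what is visible of it).
The state is a dict: "time": time; "q": joint angles; "joint_vel": joint speeds; "joint_efforts": joint torques, N m; "eef_pos": TCP position; "eef_rot": TCP orientation; "wrist_force": force on the tool from outside, world axes, zero at the start; "moment": the same for the moment, N m; "grip_width": finger opening in m.
Only numpy, scipy, OpenCV 4.12 (cv2) and the standard library are available. Lean on these libraries where they do the work, as an engineer would, in place of code of your own. Each camera call takes 0.05 s, during which the arm holds its last target. There are 200 camera calls.

## Working session

There is one attempt and no reset: what is moved stays moved. The work goes in short steps, Python scripts to look and compute and a tool call to move; the robot and the scene stay as the last step left them, time stands still between calls to the robot, and variables do not carry over. Pictures are saved under pics/ and viewed, about 8 in all and at most 12, crops included, and the job is handed in when it is done.

Besides the shell and the picture viewer there is one more tool, called after "Request:" by a JSON object that holds its "fn" and its "kwargs", one argument or row to a line. jog_arm: Moves the arm, as the interface text tells. Its arguments: {"type":"object","properties":{"rows":{"type":"array","items":{"type":"array"}}},"required":["rows"]}

```bash
mkdir -p pics; ls; cat > h.py <<'E'
import numpy as np, cv2
from rig import manip
def cam(name):
    d=manip.get_image(name); im=d["image"]; H=im.shape[0]
    f=H/2/np.tan(np.radians(d["vfov"])/2)
    K=np.array([[f,0,d["cx"]],[0,f,d["cy"]],[0,0,1]]); T=np.array(d["T"])
    return im,K,np.array(d["D"],float),T
def ray(px,K,D,T):  # px (col,row)
    p=cv2.undistortPoints(np.array(px,float).reshape(-1,1,2),K,D).reshape(-1,2)
    v=np.c_[p[:,0],-p[:,1],-np.ones(len(p))]@T[:3,:3].T
    return T[:3,3],v
def atz(px,z,c):
    o,v=ray(px,*c[1:]); return o+v*((z-o[2])/v[:,2])[:,None]
def proj(P,c):
    im,K,D,T=c; P=np.array(P,float).reshape(-1,3)
    q=(P-T[:3,3])@T[:3,:3]; q=q*[1,-1,-1]
    return cv2.projectPoints(q,np.zeros(3),np.zeros(3),K,D)[0].reshape(-1,2)
def save(im,n): cv2.imwrite("pics/"+n,im[:,:,::-1])
E
python3 - <<'E'
from h import *
print(manip.observe())
for n in("top","side"):
    c=cam(n); save(c[0],n+"0.png"); print(n,c[1],c[2],c[3])
    for q in("holder","pin","crank","handle","square_base","jar","foot"):
        for r in manip.trace(q,n)[:3]:
            ys,xs=np.nonzero(r["pixels"]); print(q,round(r["conf"],2),np.round(r["centre"]),len(ys),xs.min() if len(xs) else 0,xs.max(),ys.min(),ys.max(), np.round(atz([r["centre"][1],r["centre"][0]],0.02,c)[0],3))
im=np.hstack([cv2.imread("pics/top0.png"),cv2.imread("pics/side0.png")])
E
```

```text
pics
{'time': 0.0, 'q': array([ 1.05430104e+00,  9.18599760e-02,  1.23188578e+00,  3.14489585e-05,
        1.81981998e+00, -5.67309605e-02]), 'joint_vel': array([-7.77388023e-04, -3.20668514e-04, -1.10633685e-03, -1.12225237e-03,
        2.35959410e-05, -2.10278735e-03]), 'joint_efforts': array([-1.69095811e-04, -4.58718252e+01, -4.18035078e+01,  6.69323003e-05,
        1.11848151e-02, -1.22598959e-05]), 'eef_pos': array([0.26610814, 0.53743817, 0.23015027]), 'eef_rot': array([ 0.60015853, -0.3732416 ,  0.60139404,  0.37259314]), 'wrist_force': array([-0.35243444,  0.34601701,  0.82208917]), 'moment': array([ 0.02603558,  0.00879256, -0.00505355]), 'grip_width': 0.08569020154854043}
top [[456.59559155   0.         281.58701848]
 [  0.         456.59559155 206.36940324]
 [  0.           0.           1.        ]] [0.04035823 0.         0.         0.         0.        ] [[ 0.01201016  0.99859208 -0.05166831  0.52598302]
 [-0.99973616  0.01300363  0.01893471  0.03791323]
 [ 0.01957993  0.05142727  0.99848478  1.07978284]
 [ 0.          0.          0.          1.        ]]
holder 0.75 [19
[... 916 characters left out ...]
.          0.          0.          1.        ]]
holder 0.9 [216. 260.] 1669 240 283 183 240 [0.618 0.011 0.02 ]
pin 0.9 [210. 298.] 878 278 320 201 224 [ 0.527 -0.02   0.02 ]
pin 0.77 [178. 324.] 702 304 344 166 188 [ 0.469 -0.149  0.02 ]
pin 0.71 [257. 317.] 1126 296 340 243 271 [0.465 0.114 0.02 ]
crank 0.58 [195. 263.] 119 258 267 184 199 [ 0.622 -0.06   0.02 ]
crank 0.53 [131. 317.] 229 314 326 117 145 [ 0.505 -0.352  0.02 ]
handle 0.81 [135. 316.] 183 314 326 117 145 [ 0.507 -0.332  0.02 ]
square_base 0.65 [194. 262.] 109 258 266 184 199 [ 0.625 -0.065  0.02 ]
jar 0.59 [154. 251.] 309 246 260 142 165 [ 0.686 -0.215  0.02 ]
foot 0.19 [194. 265.] 123 258 267 183 200 [ 0.617 -0.062  0.02 ]
```

```bash
python3 - <<'E'
import cv2
a=cv2.imread("pics/top0.png");b=cv2.imread("pics/side0.png")
A=cv2.resize(a[140:300,210:480],(800,474),interpolation=cv2.INTER_CUBIC)
cv2.imwrite("pics/topc.png",A)
B=cv2.resize(b[100:290,220:370],(474,600),interpolation=cv2.INTER_CUBIC);cv2.imwrite("pics/sidec.png",B)
E
```

```text
(no output)
```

View pics/topc.png

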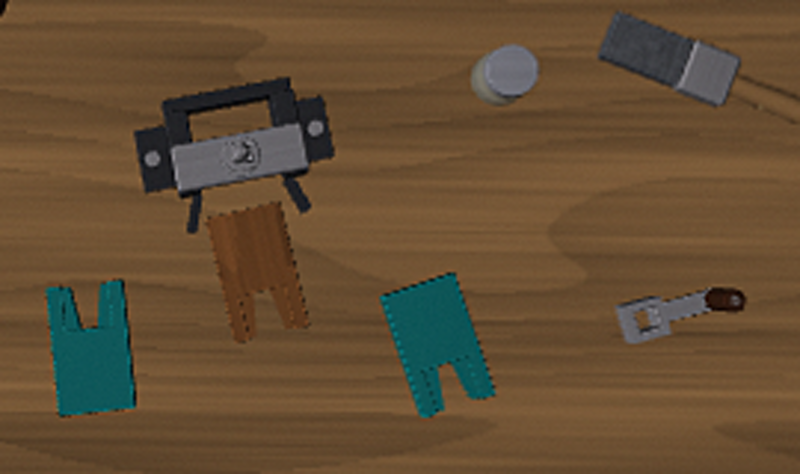

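View pics/sidec.png

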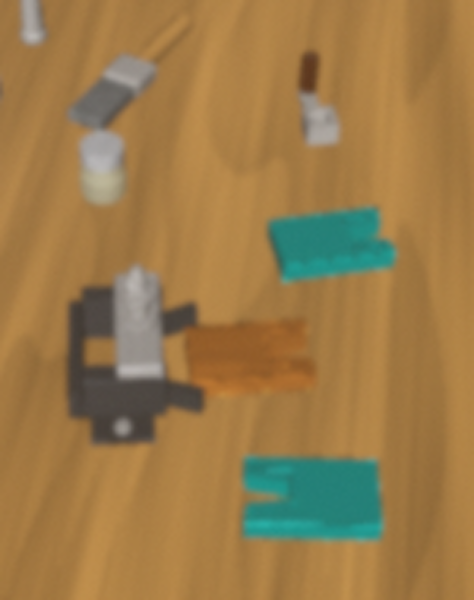

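The wanted pin is the wooden one at top-picture crop (258,270), about pixel (297,231). Look-alikes are the two turquoise blocks at crop (90,345) and (440,340), pixels (240,256) and (358,255). The crank is at crop (680,315), pixel (440,246); the brush at (680,60) could be mistaken for it but isn't it. The jar is at (508,75).

```bash
cat >> h.py <<'E'
from scipy.optimize import least_squares
from scipy.spatial.transform import Rotation as Ro
def P2(pose,L):
    x,y,a=pose; L=np.array(L,float)/1000; c,s=np.cos(a),np.sin(a)
    return np.c_[x+c*L[:,0]-s*L[:,1],y+s*L[:,0]+c*L[:,1],L[:,2]]
def fit(L,px,c,x0):
    r=least_squares(lambda p:(proj(P2(p,L),c)-px).ravel(),x0); return r.x,np.sqrt(np.mean(r.fun**2))
def tool():
    s=manip.observe(); w,x,y,z=s["eef_rot"]; return np.array(s["eef_pos"]),Ro.from_quat([x,y,z,w]),s
def rel(P,jaw):  # target TCP world, jaw heading (world angle of tool z, mod pi), pointing down
    p,R,s=tool(); xd=np.array([0,0,-1.]); best=None
    for k in(0,np.pi):
        z=np.array([np.cos(jaw+k),np.sin(jaw+k),0]); M=Ro.from_matrix(np.c_[xd,np.cross(z,xd),z])
        w=np.degrees((R.inv()*M).as_rotvec())
        if best is None or np.linalg.norm(w)<np.linalg.norm(best): best=w
    return np.round(R.inv().apply(np.array(P)-p)*1000,1),np.round(best,1)
E
cat > /tmp/a.py <<'E'
from h import *
c=cam("top"); s=cam("side"); k=270/800
t=lambda a:np.array(a,float)*k+[210,140]-.0
HB=[(18,51,60),(18,-51,60),(-18,-51,60),(-18,51,60)]
hp,e=fit(HB,t([(172,148),(303,123),(308,168),(180,193)]),c,[.62,.01,-.1]);print("holder",hp,e)
PB=[(50,30,20),(50,-30,20),(-50,-30,20),(-50,30,20)]
pp,e=fit(PB,t([(208,217),(280,203),(308,326),(235,342)]),c,[.53,-.01,-.1]);print("pin",pp,e)
CB=[(-15,15,22),(-15,-15,22),(15,-15,22),(15,15,22),(60,0,49)]
cp,e=fit(CB,t([(615,305),(625,343),(670,330),(660,295),(733,300)]),c,[.5,-.33,-1.5]);print("crank",cp,e)
np.save("poses.npy",[hp,pp,cp])
JB=atz(t([[512,70]]),.055,c);print("jar",JB)
def ov(c,nm,x0,x1,y0,y1,f):
    im=cv2.resize(c[0][y0:y1,x0:x1],None,fx=f,fy=f,interpolation=cv2.INTER_CUBIC).copy()
    def poly(L,p,col):
        q=((proj(P2(p,L),c)+.5-[x0,y0])*f).astype(int); cv2.polylines(im,[q],len(q)>2,col,1)
    poly(HB,hp,(255,0,0)); poly([(45,32,30),(45,-32,30)],hp,(255,0,0)); poly([(0,0,60),(0,0,115)],hp,(255,255,0))
    poly(PB,pp,(0,255,0)); poly(CB[:4],cp,(255,0,255)); poly([(60,0,0),(60,0,49)],cp,(255,0,255)); return im
A=ov(c,"t",250,470,150,270,3.6);B=ov(s,"s",230,340,110,250,4)
save(A,"ovt.png");save(B,"ovs.png");print(A.shape,B.shape)
E
python3 /tmp/a.py 2>&1 || (cp /tmp/a.py . && python3 a.py)
```

```text
holder [ 0.60833188 -0.00280044  0.19912621] 0.5286030873536096
pin [ 0.52237379 -0.01861268  0.22548985] 0.3621060237728844
crank [ 0.49010974 -0.31976237 -1.31274907] 0.9146451186504424
jar [[ 0.6788598  -0.20945567  0.055     ]]
(432, 792, 3) (560, 440, 3)
```

```bash
python3 -c "
import cv2,numpy as np
a=cv2.imread('pics/ovt.png');b=cv2.imread('pics/ovs.png')
a=cv2.resize(a,(600,327));b=cv2.resize(b,(0,0),fx=.45,fy=.45) if 0 else b
cv2.imwrite('pics/x.png',b)"
```

```text
(no output)
```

View pics/ovt.png

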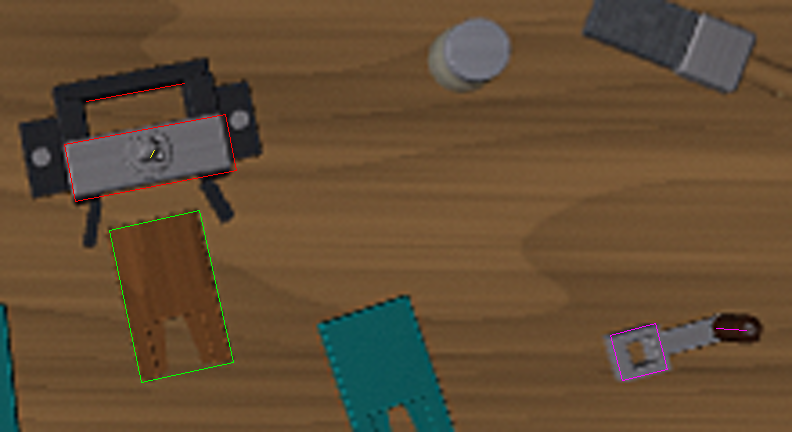

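View pics/ovs.png

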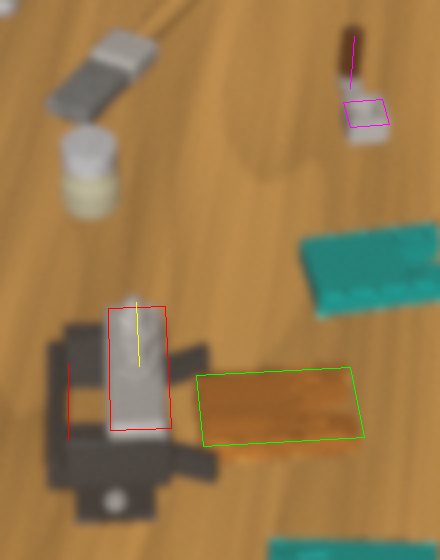

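The overlays fit to 1–2 mm in both views: the wood pin is nearly aligned with the mouth, at pixel (297,231), and the crank is at (440,246). I'll push the pin with the jaws set about 25 mm apart, one finger on each prong.

```bash
cat >> h.py <<'E'
def H(x,y,z): # holder frame mm -> world
    return P2(np.load("poses.npy")[0],[(x,y,z)])[0]
E
python3 - <<'E'
from h import *
hp=np.load("poses.npy")[0]
p,R,s=tool(); print(np.round(R.as_matrix(),3))
for q in [(-165,0,120),(-165,0,5)]: print(H(*q),rel(H(*q),hp[2]+np.pi/2))
E
```

```text
[[-0.    -0.896  0.444]
 [ 0.     0.444  0.896]
 [-1.     0.     0.   ]]
[ 0.44659231 -0.03543956  0.12      ] (array([ 111.3, -415.9, -433.6]), array([-37.8,   0. ,  -0. ]))
[ 0.44659231 -0.03543956  0.005     ] (array([ 226.3, -415.9, -433.6]), array([-37.8,   0. ,  -0. ]))
```

Request:
{"fn": "jog_arm", "kwargs": {
  "rows": [
    [[60,-416,-434],[-37.8,0,0],-0.41],
    [[60,-416,-434],[-37.8,0,0],-0.41],
    [[60,-416,-434],[-37.8,0,0],-0.41],
    [[60,-416,-434],[-37.8,0,0],-0.41],
    [[60,-416,-434],[-37.8,0,0],-0.41],
    [[60,-416,-434],[-37.8,0,0],-0.41],
    [[60,-416,-434],[-37.8,0,0],-0.41],
    [[60,-416,-434],[-37.8,0,0],-0.41],
    [[60,-416,-434],[-37.8,0,0],-0.41],
    [[60,-416,-434],[-37.8,0,0],-0.41],
    [[60,-416,-434],[-37.8,0,0],-0.41],
    [[120,-416,-434],[-37.8,0,0],-0.41],
    [[180,-416,-434],[-37.8,0,0],-0.41],
    [[215,-416,-434],[-37.8,0,0],-0.41],
    [[226,-416,-434],[-37.8,0,0],-0.41],
    [[226,-416,-434],[-37.8,0,0],-0.41]
  ]
}}

```text
time: 2.9
eef_pos: [0.4467, -0.0352, 0.0059]
eef_rot: [-0.447, 0.548, -0.447, -0.548]
wrist_force: [0.0, -0.6, 0.9]
grip_width: 0.0253
```

Request:
{"fn": "jog_arm", "kwargs": {
  "rows": [
    [[0,-7,0],[0,0,0],-0.41],
    [[0,-14,0],[0,0,0],-0.41],
    [[0,-20,0],[0,0,0],-0.41],
    [[0,-26,0],[0,0,0],-0.41],
    [[0,-32,0],[0,0,0],-0.41],
    [[0,-38,0],[0,0,0],-0.41],
    [[0,-44,0],[0,0,0],-0.41],
    [[0,-50,0],[0,0,0],-0.41],
    [[0,-56,0],[0,0,0],-0.41],
    [[0,-62,0],[0,0,0],-0.41],
    [[0,-68,0],[0,0,0],-0.41],
    [[0,-74,0],[0,0,0],-0.41],
    [[0,-80,0],[0,0,0],-0.41]
  ]
}}

```text
time: 4.53
eef_pos: [0.5252, -0.0198, 0.0052]
eef_rot: [0.448, -0.547, 0.448, 0.547]
wrist_force: [-1.9, 0.1, 1.5]
grip_width: 0.0253
```

```bash
python3 - <<'E'
from h import *
c=cam("top"); s=cam("side")
A=cv2.resize(c[0][150:260,250:345],None,fx=4.5,fy=4.5,interpolation=cv2.INTER_CUBIC)
B=cv2.resize(s[0][160:260,230:330],None,fx=3.6,fy=4.95,interpolation=cv2.INTER_CUBIC)
save(np.hstack([A,B[:A.shape[0]]]),"push1.png"); print(A.shape,B.shape)
E
```

```text
(495, 428, 3) (495, 360, 3)
```

View pics/push1.png

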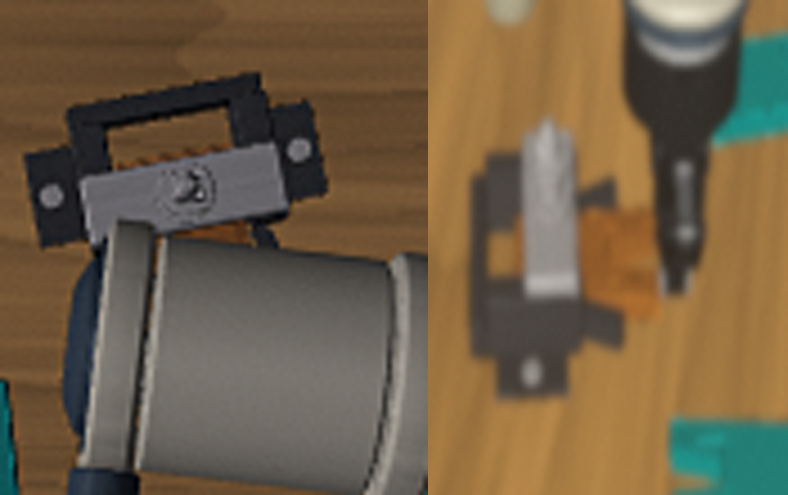

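The pin is in the channel and straight, and its rear edge shows just behind the bridge at (200,155). It has about 20 mm to go.

Request:
{"fn": "jog_arm", "kwargs": {
  "rows": [
    [[0,-5,0],[0,0,0],-0.41],
    [[0,-10,0],[0,0,0],-0.41],
    [[0,-14,0],[0,0,0],-0.41],
    [[0,-17,0],[0,0,0],-0.41],
    [[0,-19,0],[0,0,0],-0.41],
    [[0,-19,0],[0,0,0],-0.41]
  ]
}}

```text
time: 5.38
eef_pos: [0.5438, -0.0161, 0.0053]
eef_rot: [-0.448, 0.548, -0.447, -0.547]
wrist_force: [0.3, -0.1, -0.5]
grip_width: 0.0251
```

Request:
{"fn": "jog_arm", "kwargs": {
  "rows": [
    [[0,-1,0],[0,0,0],-0.41],
    [[0,-2,0],[0,0,0],-0.41],
    [[0,-3,0],[0,0,0],-0.41],
    [[0,-3,0],[0,0,0],-0.41]
  ]
}}

```text
time: 5.88
eef_pos: [0.5455, -0.0158, 0.0053]
eef_rot: [0.447, -0.547, 0.448, 0.548]
wrist_force: [-5.9, -1.2, 3.2]
grip_width: 0.0252
```

Request:
{"fn": "jog_arm", "kwargs": {
  "rows": [
    [[0,-1,0],[0,0,0],-0.41],
    [[0,-2,0],[0,0,0],-0.41],
    [[0,-2,0],[0,0,0],-0.41],
    [[0,-2,0],[0,0,0],-0.41]
  ]
}}

```text
time: 6.38
eef_pos: [0.5456, -0.0158, 0.0051]
eef_rot: [0.446, -0.546, 0.45, 0.549]
wrist_force: [-14.4, -2.2, 8.5]
grip_width: 0.0251
```

```bash
python3 - <<'E'
from h import *
hp,pp,cp=np.load("poses.npy")
print(tool()[2]["q"],rel([cp[0],cp[1],.1],cp[2]+np.pi/2))
E
```

```text
[-9.01974029e-02  2.92890176e-02  1.69994352e+00 -1.69468350e-03
  1.41924600e+00 -1.86047790e+00] (array([ -94.1,  115.4, -286.9]), array([86.7, -0.3, -0.3]))
```

Request:
{"fn": "jog_arm", "kwargs": {
  "rows": [
    [[0,15,0],[0,0,0],-0.41],
    [[-60,20,0],[0,0,0],0.4],
    [[-120,40,-60],[10,0,0],0.4],
    [[-120,60,-120],[20,0,0],0.4],
    [[-120,80,-180],[30,0,0],0.4],
    [[-120,100,-240],[40,0,0],0.4],
    [[-115,115,-287],[50,0,0],0.4],
    [[-105,115,-287],[60,0,0],0.4],
    [[-95,115,-287],[70,0,0],0.4],
    [[-95,115,-287],[80,0,0],0.4],
    [[-95,115,-287],[86.7,0,0],0.4],
    [[-95,115,-287],[86.7,0,0],0.4]
  ]
}}

```text
time: 7.88
eef_pos: [0.493, -0.3194, 0.1003]
eef_rot: [0.701, -0.091, 0.701, 0.091]
wrist_force: [0.3, 0.3, -0.1]
grip_width: 0.0594
```

```bash
python3 - <<'E'
from h import *
c=cam("top"); s=cam("side")
print(tool()[2]["q"],tool()[0])
A=cv2.resize(c[0][165:212,265:310],None,fx=10,fy=10,interpolation=cv2.INTER_CUBIC)
B=cv2.resize(s[0][172:219,250:282],None,fx=10,fy=10,interpolation=cv2.INTER_CUBIC)
save(np.hstack([A,B]),"scr.png")
E
```

```text
[-6.32891885e-01  7.02269664e-02  1.48429806e+00  1.14619606e-04
  1.58648557e+00 -8.92961172e-01] [ 0.49291617 -0.31936501  0.10038159]
```

View pics/scr.png

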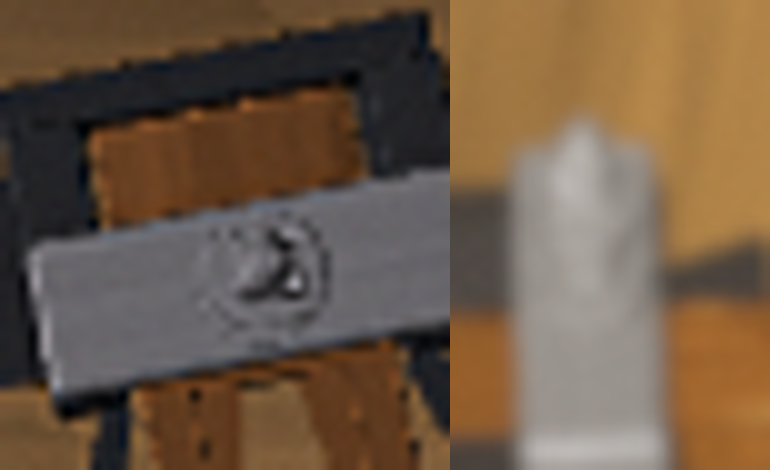

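Request:
{"fn": "jog_arm", "kwargs": {
  "rows": [
    [[50,0,0],[0,0,0],0.4],
    [[85,0,0],[0,0,0],0.4],
    [[96,0,0],[0,0,0],0.4],
    [[96,0,0],[0,0,0],0.4],
    [[96,0,0],[0,0,0],-1],
    [[96,0,0],[0,0,0],-1],
    [[96,0,0],[0,0,0],-1],
    [[96,0,0],[0,0,0],-1],
    [[96,0,0],[0,0,0],-1]
  ]
}}

```text
time: 9.1
eef_pos: [0.4937, -0.3203, 0.0069]
eef_rot: [0.702, -0.092, 0.7, 0.09]
wrist_force: [-0.9, -0.0, 6.5]
grip_width: 0.0287
```

```bash
cat > sq.py <<'E'
from h import *
hp=np.load("poses.npy")[0]
def faces(phi,cen):
    zs=.094-.005*phi/2/np.pi; a0=hp[2]-phi  # clockwise
    cir=lambda r,z,n,o=0:np.array([[cen[0]+r*np.cos(a0+o+t),cen[1]+r*np.sin(a0+o+t),z] for t in np.arange(n)*2*np.pi/n])
    sq=lambda w,z:cir(w/2*2**.5,z,4,np.pi/4)
    out=[cir(.013,zs,32)]
    def pr(A,B):
        n=len(A)
        for i in range(n): out.append(np.array([A[i],A[(i+1)%n],B[(i+1)%n],B[i]]))
    pr(sq(.014,zs),sq(.014,zs+.012)); out.append(sq(.014,zs+.012))
    pr(sq(.0126,zs+.012),sq(.0126,zs+.018)); out.append(sq(.0126,zs+.018))
    tip=np.tile([cen[0],cen[1],zs+.026],(8,1)); pr(cir(.0055,zs+.018,8),tip+0)
    return out
def labels(phi,cen,c,box,S=6):
    x0,x1,y0,y1=box; L=np.full(((y1-y0)*S,(x1-x0)*S),-1,np.int8)
    for k,f in enumerate(faces(phi,cen)):
        n=np.cross(f[1]-f[0],f[2]-f[1]); 
        if n@(c[3][:3,3]-f[0])<=0: continue
        q=(proj(f,c)+.5-[x0,y0])*S
        cv2.fillConvexPoly(L_:=np.zeros(L.shape,np.uint8),np.round(q-.5).astype(int),1); L[L_>0]=k
    return L
if __name__=="__main__":
    for nm,box in(("top",(280,308,178,206)),):
        c=cam(nm); x0,x1,y0,y1=box; I=c[0][y0:y1,x0:x1].astype(float); res=[]; S=6
        for phi in np.arange(1.5,9.45,.1):
            best=(1e9,)
            for dx in np.arange(-.003,.0051,.001):
                for dy in np.arange(-.003,.0031,.001):
                    L=labels(phi,hp[:2]+[dx,dy],c,box)
                    ks=[k for k in np.unique(L) if k>=0]
                    M=np.stack([(L==k).reshape(y1-y0,S,x1-x0,S).mean((1,3)) for k in ks],-1)
                    w=M.sum(-1)>.99; A=M[w];b=I[w]
                    A2=np.vstack([A,.05*np.eye(A.shape[1])]); b2=np.vstack([b,.05*np.tile(b.mean(0),(A.shape[1],1))])
                    r=b2-A2@np.linalg.lstsq(A2,b2,rcond=None)[0]; e=(r**2).sum()/max(w.sum()-A.shape[1],1)
                    if e<best[0]: best=(e,dx,dy,w.sum())
            res.append((best[0],phi,*best[1:]))
        res.sort()
        for r in res[:14]: print(nm,np.round(r,4), "mod",round(r[1]%(np.pi/2),2))
        a=np.array(res); 
        for m in np.arange(0,1.57,.15):
            s=a[np.abs((a[:,1]-m+.785)%(np.pi/2)-.785)<.08]; print(round(m,2),s[:,0].min().round(1),end="; ")
E
time python3 sq.py
```

```text
top [8.072354e+02 8.000000e+00 2.000000e-03 1.000000e-03 9.300000e+01] mod 0.15
top [8.170886e+02 1.700000e+00 2.000000e-03 1.000000e-03 9.700000e+01] mod 0.13
top [8.356314e+02 6.500000e+00 2.000000e-03 1.000000e-03 9.300000e+01] mod 0.22
top [8.358327e+02 8.100000e+00 2.000000e-03 1.000000e-03 9.200000e+01] mod 0.25
top [8.397941e+02 3.300000e+00 2.000000e-03 1.000000e-03 9.500000e+01] mod 0.16
top [8.545522e+02 4.900000e+00 2.000000e-03 1.000000e-03 9.400000e+01] mod 0.19
top [8.608819e+02 5.000000e+00 2.000000e-03 1.000000e-03 9.500000e+01] mod 0.29
top [8.770912e+02 6.600000e+00 3.000000e-03 1.000000e-03 9.400000e+01] mod 0.32
top [8.823712e+02 6.400000e+00 2.000000e-03 1.000000e-03 9.200000e+01] mod 0.12
top [8.959648e+02 7.900000e+00 2.000000e-03 1.000000e-03 9.200000e+01] mod 0.05
top [9.134252e+02 3.500000e+00 2.000000e-03 1.000000e-03 9.400000e+01] mod 0.36
top [9.163394e+02 3.400000e+00 2.000000e-03 1.000000e-03 9.700000e+01] mod 0.26
top [9.17594e+02 1.80000e+00 2.00000e-03 1.00000e-03 9.80000e+01] mod 0.23
top [9.297136e+02 1.900000e+00 2.000000e-03 1.000000e-03 9.500000e+01] mod 0.33
0.0 896.0; 0.15 807.2; 0.3 835.8; 0.45 1088.8; 0.6 1267.1; 0.75 1220.7; 0.9 1251.4; 1.05 1274.4; 1.2 1224.6; 1.35 1292.4; 1.5 1181.1; 
real	0m56.881s
user	0m52.063s
sys	0m0.187s
```

Request:
{"fn": "jog_arm", "kwargs": {
  "rows": [
    [[-20,0,0],[0,0,0],-1],
    [[-80,0,0],[0,0,0],-1],
    [[-140,0,0],[0,0,0],-1],
    [[-150,0,0],[0,0,0],-1],
    [[-150,0,0],[0,0,0],-1]
  ]
}}

```text
time: 9.78
eef_pos: [0.493, -0.3194, 0.1555]
eef_rot: [0.702, -0.091, 0.701, 0.09]
wrist_force: [0.3, -0.5, -3.1]
grip_width: 0.0287
```

```bash
python3 - <<'E'
from h import *
c=cam("top"); s=cam("side")
p,R,st=tool(); print(p,R.as_matrix().round(3),st["grip_width"],st["wrist_force"],st["q"])
a=proj([p],c)[0].astype(int);b=proj([p],s)[0].astype(int);print(a,b)
f=lambda im,q:cv2.resize(im[max(q[1]-45,0):max(q[1]-45,0)+90,q[0]-40:q[0]+40],None,fx=5,fy=5,interpolation=cv2.INTER_CUBIC)
save(np.hstack([f(c[0],a),f(s[0],b)]),"held.png")
E
```

```text
[ 0.49191684 -0.31870339  0.15197781] [[-0.003 -0.255  0.967]
 [ 0.002  0.967  0.255]
 [-1.     0.003 -0.002]] 0.028763764536832884 [-0.27612467  0.72986635 -3.40924883] [-6.32956187e-01  5.57226438e-02  1.40780135e+00  5.63191235e-05
  1.68179386e+00 -8.90518517e-01]
[448 248] [324 100]
```

View pics/held.png

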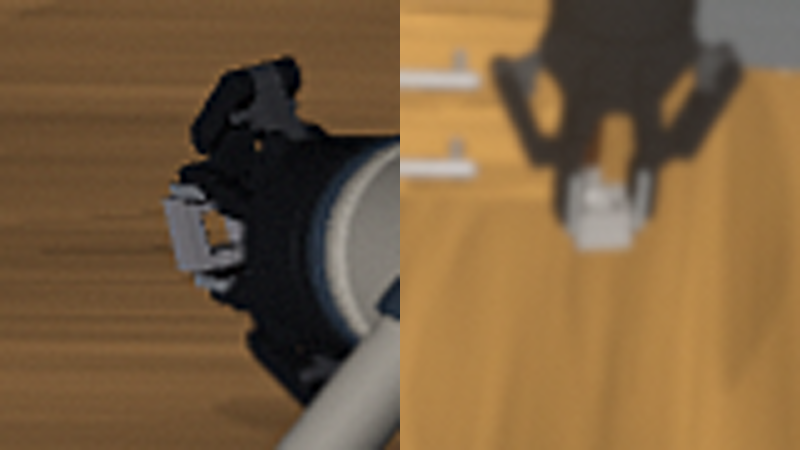

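```bash
python3 - <<'E'
from h import *
c=cam("top"); s=cam("side"); p,R,_=tool()
def pts(v): 
    return np.array([p+R.apply(np.array([-v[1],v[0]+15,v[2]+j])/1000) for j in(15,-15)])
T=np.array([[441,243.6],[444,257]])-.5;S=np.array([[319.6,105],[330.4,104.4]])-.5
for w,n in(((1,1),"both"),((1,.05),"top"),((.05,1),"side")):
    r=least_squares(lambda v:np.r_[w[0]*(proj(pts(v),c)-T).ravel(),w[1]*(proj(pts(v),s)-S).ravel()],[0,0,0]);print(n,r.x.round(1),r.fun.round(2))
# same projection of tool for reference: trace hub
print(p)
E
```

```text
both [-3.6 -2.5  1.1] [-0.45 -0.51  0.46  0.46  0.11  0.03 -0.04  0.01]
top [-11.8 -26.   -1.9] [-0.4  -0.31  0.41  0.31  0.    0.27 -0.02  0.27]
side [-2.5 -1.7  1.5] [-0.04 -0.03  0.    0.02  0.07  0.01 -0.07 -0.01]
[ 0.49179111 -0.31861639  0.15143146]
```

```bash
python3 - <<'E'
from h import *
print(rel([.6095,.0005,.15],.02))
E
```

```text
(array([  1.9, 278.6, 195.1]), array([13.6, -0.2, -0.2]))
```

Request:
{"fn": "jog_arm", "kwargs": {
  "rows": [
    [[-5,56,39],[3,0,0],-1],
    [[-5,112,78],[6,0,0],-1],
    [[-5,168,117],[9,0,0],-1],
    [[-5,224,156],[12,0,0],-1],
    [[0,265,185],[13.6,0,0],-1],
    [[0,278.6,195],[13.6,0,0],-1],
    [[0,278.6,195],[13.6,0,0],-1],
    [[0,278.6,195],[13.6,0,0],-1],
    [[0,278.6,195],[13.6,0,0],-1]
  ]
}}

```text
time: 11.1
eef_pos: [0.61, -0.0015, 0.1539]
eef_rot: [0.707, -0.007, 0.707, 0.006]
wrist_force: [0.5, -0.4, -2.4]
grip_width: 0.0287
```

```bash
python3 - <<'E'
from h import *
c=cam("top"); s=cam("side")
p,R,st=tool(); print(p,R.as_matrix().round(3),st["grip_width"],st["wrist_force"],st["q"])
a=proj([p],c)[0].astype(int);b=proj([p],s)[0].astype(int);print(a,b)
f=lambda im,q:cv2.resize(im[q[1]-30:q[1]+50,q[0]-30:q[0]+30],None,fx=6,fy=6,interpolation=cv2.INTER_CUBIC)
save(np.hstack([f(c[0],a),f(s[0],b)]),"hover.png")
E
```

```text
[ 0.61009974 -0.00139667  0.15431093] [[ 0.    -0.019  1.   ]
 [-0.     1.     0.019]
 [-1.    -0.     0.   ]] 0.028760165693469734 [-0.2521699  -0.63148353 -1.55371678] [-5.79638731e-02  1.16275661e-01  1.33969595e+00 -1.48842251e-04
  1.68560642e+00 -7.64894437e-02]
[292 188] [262 173]
```

View pics/hover.png

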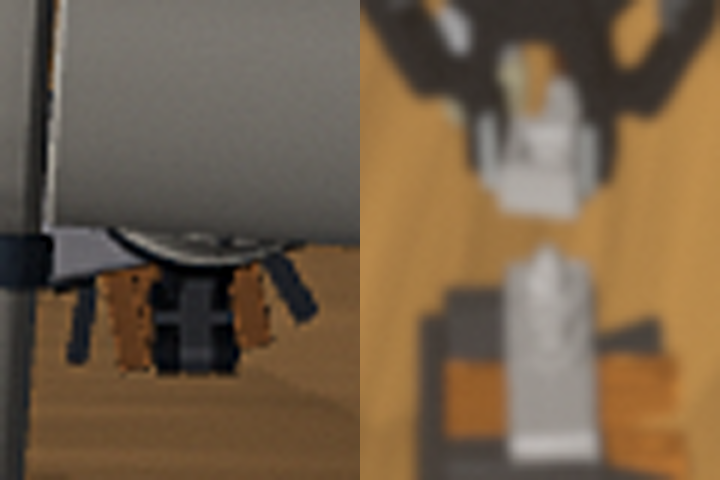

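Request:
{"fn": "jog_arm", "kwargs": {
  "rows": [
    [[10,3,-1],[0,0,0],-1],
    [[20,3,-1],[0,0,0],-1],
    [[28,3,-1],[0,0,0],-1],
    [[32,3,-1],[0,0,0],-1],
    [[36,3,-1],[0,0,0],-1],
    [[40,3,-1],[0,0,0],-1],
    [[40,3,-1],[0,0,0],-1]
  ]
}}

```text
time: 12.08
eef_pos: [0.6095, 0.0026, 0.1148]
eef_rot: [0.707, -0.007, 0.707, 0.007]
wrist_force: [0.4, -0.9, -0.6]
grip_width: 0.0289
```

```bash
python3 - <<'E'
from h import *
hp=np.load("poses.npy")[0]
s=cam("side"); b=[262,173]
p,R,st=tool(); print(p,st["wrist_force"],st["moment"])
# tip/bridge from the hover picture (zoom 6, origin b-[30,30])
tip=np.array([547-360,247])/6+b-np.array([30,30])-.5
hq=hp+[.0015,.001,0]
for sk in(1.4,2.6,3.9,5.2,6.4):
    q=P2(hq,[(0,0,120-sk),(-18,51,60),(18,51,60),(0,0,60)]);print(sk,proj(q,s).round(1).tolist())
print("tip",tip, "corners seen",(np.array([[598-360,432],[508-360,436]])/6+np.array(b)-30-.5))
E
```

```text
[0.60945956 0.00257906 0.11477917] [ 0.18387892 -0.96059986 -0.05329193] [-0.11774266 -0.03510137 -0.03928791]
1.4 [[263.0, 184.3], [271.8, 216.8], [256.5, 217.4], [263.6, 201.3]]
2.6 [[263.0, 184.6], [271.8, 216.8], [256.5, 217.4], [263.6, 201.3]]
3.9 [[263.0, 185.0], [271.8, 216.8], [256.5, 217.4], [263.6, 201.3]]
5.2 [[263.0, 185.4], [271.8, 216.8], [256.5, 217.4], [263.6, 201.3]]
6.4 [[263.0, 185.8], [271.8, 216.8], [256.5, 217.4], [263.6, 201.3]]
tip [262.66666667 183.66666667] corners seen [[271.16666667 214.5       ]
 [256.16666667 215.16666667]]
```

Request:
{"fn": "jog_arm", "kwargs": {
  "rows": [
    [[3,0,0],[0,0,0],-1],
    [[6,0,0],[0,0,0],-1],
    [[8,0,0],[0,0,0],-1],
    [[8,0,0],[0,0,0],-1]
  ]
}}

```text
time: 12.62
eef_pos: [0.6096, 0.0016, 0.1064]
eef_rot: [0.707, -0.008, 0.707, 0.006]
wrist_force: [0.5, -5.4, -0.0]
grip_width: 0.0284
```

Request:
{"fn": "jog_arm", "kwargs": {
  "rows": [
    [[0,-1,0],[0,0,0],-1],
    [[0,-2,0],[0,0,0],-1],
    [[0,-2,0],[0,0,0],-1]
  ]
}}

```text
time: 13.0
eef_pos: [0.6093, 0.001, 0.1059]
eef_rot: [0.707, -0.007, 0.707, 0.007]
wrist_force: [1.5, -1.6, -1.3]
grip_width: 0.0286
```

Request:
{"fn": "jog_arm", "kwargs": {
  "rows": [
    [[2,0,0],[0,0,0],-1],
    [[4,0,0],[0,0,0],-1],
    [[4,0,0],[0,0,0],-1]
  ]
}}

```text
time: 13.38
eef_pos: [0.6093, 0.0009, 0.1019]
eef_rot: [0.707, -0.007, 0.707, 0.007]
wrist_force: [2.8, -1.1, -1.6]
grip_width: 0.0288
```

Request:
{"fn": "jog_arm", "kwargs": {
  "rows": [
    [[2,-0.7,1],[0,0,0],-1],
    [[4,-0.7,1],[0,0,0],-1],
    [[6,-0.7,1],[0,0,0],-1],
    [[6,-0.7,1],[0,0,0],-1]
  ]
}}

```text
time: 13.88
eef_pos: [0.61, 0.0002, 0.097]
eef_rot: [0.707, -0.007, 0.707, 0.007]
wrist_force: [-2.8, 0.4, 4.6]
grip_width: 0.0285
```

Request:
{"fn": "jog_arm", "kwargs": {
  "rows": [
    [[1,0,-0.5],[0,0,0],-1],
    [[2,0,-0.5],[0,0,0],-1],
    [[2,0,-0.5],[0,0,0],-1]
  ]
}}

```text
time: 14.25
eef_pos: [0.6101, 0.0002, 0.0969]
eef_rot: [0.708, -0.007, 0.706, 0.007]
wrist_force: [-4.3, 1.0, 10.6]
grip_width: 0.0284
```

```bash
python3 - <<'E'
from h import *
s=cam("side"); p,R,st=tool(); print(p,st["wrist_force"],st["moment"])
b=[262,190]
save(cv2.resize(s[0][b[1]-50:b[1]+40,b[0]-40:b[0]+40],None,fx=6,fy=6,interpolation=cv2.INTER_CUBIC),"seat.png")
E
```

```text
[6.10097844e-01 2.59226314e-04 9.68639145e-02] [-4.83746412  0.36884045 10.15115165] [0.13399819 1.02342035 0.01090416]
```

View pics/seat.png

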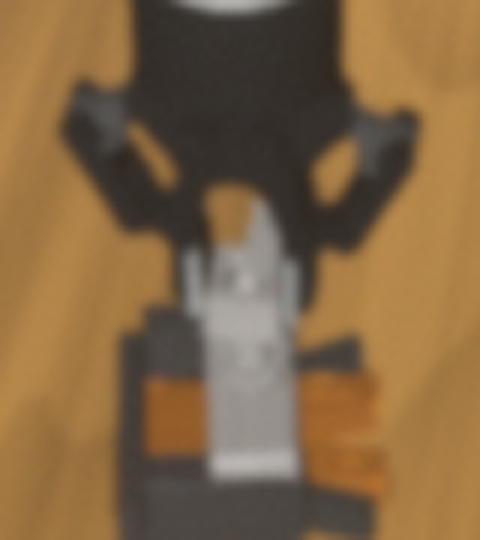

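Request:
{"fn": "jog_arm", "kwargs": {
  "rows": [
    [[-2,0,-0.5],[0,0,0],-1],
    [[-2,0,-0.5],[0,0,0],-0.2],
    [[-2,0,-0.5],[0,0,0],0.2],
    [[-2,0,-0.5],[0,0,0],0.2],
    [[-40,0,-0.5],[0,0,0],0.2],
    [[-60,0,-0.5],[0,0,0],-1],
    [[-60,0,-0.5],[0,0,0],-1],
    [[-60,0,-0.5],[0,0,0],-1],
    [[-60,0,-0.5],[0,0,0],-1]
  ]
}}

```text
time: 15.42
eef_pos: [0.6086, 0.0001, 0.1524]
eef_rot: [0.706, -0.007, 0.708, 0.007]
wrist_force: [-1.0, -0.4, -0.6]
grip_width: 0.0
```

```bash
python3 - <<'E'
from h import *
c=cam("top");s=cam("side"); p,R,st=tool(); print(p,st["wrist_force"],st["grip_width"])
for q in("crank","handle"):
    for r in manip.trace(q,"side")[:2]: print(q,r["conf"],r["centre"],atz([r["centre"][1],r["centre"][0]],.12,s))
b=[262,190]
A=cv2.resize(s[0][b[1]-50:b[1]+40,b[0]-40:b[0]+40],None,fx=5,fy=5,interpolation=cv2.INTER_CUBIC)
B=cv2.resize(c[0][150:240,265:345],None,fx=5,fy=5,interpolation=cv2.INTER_CUBIC)
save(np.hstack([A,B]),"rel.png")
E
```

```text
[6.08829876e-01 8.93630653e-05 1.52918369e-01] [ 0.39304319 -0.25386563 -0.02588539] 2.6865695217262425e-05
crank 0.56 [212.7, 272.6] [[0.57351176 0.08304858 0.12      ]]
crank 0.48 [182.1, 265.9] [[ 0.60403729 -0.00850908  0.12      ]]
handle 0.7 [184.3, 262.9] [[ 6.09719545e-01 -2.52866178e-04  1.20000000e-01]]
```

View pics/rel.png

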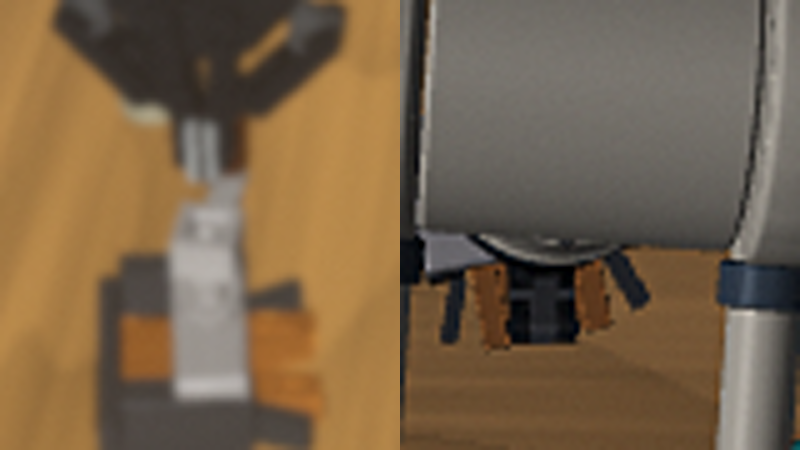

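Request:
{"fn": "jog_arm", "kwargs": {
  "rows": [
    [[15,-3,1],[0,0,0],-1],
    [[28,-3,1],[0,0,0],-1],
    [[34,-3,1],[0,0,0],-1],
    [[37,-3,1],[0,0,0],-1],
    [[37,-3,1],[0,0,0],-1]
  ]
}}

```text
time: 16.25
eef_pos: [0.6104, -0.0029, 0.1172]
eef_rot: [0.707, -0.007, 0.707, 0.007]
wrist_force: [0.1, 0.3, 0.1]
grip_width: 0.0004
```

Request:
{"fn": "jog_arm", "kwargs": {
  "rows": [
    [[1,0,0],[0,0,0],-1],
    [[2,0,0],[0,0,0],-1],
    [[3,0,0],[0,0,0],-1],
    [[3,0,0],[0,0,0],-1]
  ]
}}

```text
time: 16.75
eef_pos: [0.6108, -0.0029, 0.116]
eef_rot: [0.708, -0.007, 0.706, 0.007]
wrist_force: [-1.5, -0.3, 5.9]
grip_width: 0.0005
```

Tip contact came at z≈116 mm, so the shoulder is at about 90 mm and screw≈4.9 rad, which agrees with the angle fit. That leaves about 3.1 turns. Next I'll grasp the handle.

Request:
{"fn": "jog_arm", "kwargs": {
  "rows": [
    [[-25,0,0],[0,0,0],-1],
    [[-55,-20,0],[0,0,0],0.06],
    [[-55,-60,0],[0,0,0],0.06],
    [[-55,-60,0],[0,0,0],0.06],
    [[-55,-60,0],[0,0,0],0.06],
    [[-10,-60,0],[0,0,0],0.06],
    [[10,-60,0],[0,0,0],0.06],
    [[14,-60,0],[0,0,0],0.06],
    [[14,-60,0],[0,0,0],-1],
    [[14,-60,0],[0,0,0],-1],
    [[14,-60,0],[0,0,0],-1],
    [[14,-60,0],[0,0,0],-1]
  ]
}}

```text
time: 18.25
eef_pos: [0.6122, -0.063, 0.1016]
eef_rot: [0.708, -0.007, 0.706, 0.007]
wrist_force: [0.8, 0.4, 3.3]
grip_width: 0.016
```

```bash
python3 - <<'E'
from h import *
p,R,st=tool(); print(p,st["wrist_force"],st["grip_width"],st["q"])
O=np.array([.6103,-.003]); a=np.arctan2(p[1]-O[1],p[0]-O[0]); print(a,np.hypot(*(p[:2]-O)))
def rows(tot,n,dz):
    out=[]
    for k in range(1,n+1):
        b=a-tot*k/n; q=np.r_[O+.06*np.array([np.cos(b),np.sin(b)]),p[2]-dz*k/n]
        out.append(np.round(R.inv().apply((q-p)*1000),0 if 0 else 1).tolist())
    return out
for r in rows(2*np.pi,20,.005): print([r,[0,0,0],-1],end=", ")
s=cam("side"); b=[262,180]
save(cv2.resize(s[0][b[1]-50:b[1]+40,b[0]-40:b[0]+40],None,fx=6,fy=6,interpolation=cv2.INTER_CUBIC),"hg.png")
E
```

```text
[ 0.61219953 -0.06296422  0.10159919] [0.81525513 0.3536377  3.33052996] 0.016049344313754103 [-1.57867450e-01  1.42976058e-01  1.40423123e+00  1.88465212e-04
  1.59214376e+00 -1.78004972e-01]
-1.5391292689590528 0.059994295061488095
[[0.2, 2.7, -18.6], [0, 0, 0], -1], [[0.4, 11.0, -35.4], [0, 0, 0], -1], [[0.6, 24.2, -48.8], [0, 0, 0], -1], [[0.9, 40.8, -57.5], [0, 0, 0], -1], [[1.1, 59.3, -60.7], [0, 0, 0], -1], [[1.4, 77.9, -58.0], [0, 0, 0], -1], [[1.6, 94.7, -49.6], [0, 0, 0], -1], [[1.9, 108.1, -36.5], [0, 0, 0], -1], [[2.2, 116.8, -19.9], [0, 0, 0], -1], [[2.5, 120.0, -1.4], [0, 0, 0], -1], [[2.8, 117.3, 17.2], [0, 0, 0], -1], [[3.1, 108.9, 34.0], [0, 0, 0], -1], [[3.3, 95.8, 47.4], [0, 0, 0], -1], [[3.6, 79.2, 56.1], [0, 0, 0], -1], [[3.9, 60.7, 59.3], [0, 0, 0], -1], [[4.1, 42.1, 56.6], [0, 0, 0], -1], [[4.4, 25.3, 48.2], [0, 0, 0], -1], [[4.6, 11.9, 35.1], [0, 0, 0], -1], [[4.8, 3.1, 18.5], [0, 0, 0], -1], [[5.0, -0.0, -0.0], [0, 0, 0], -1],
```

View pics/hg.png

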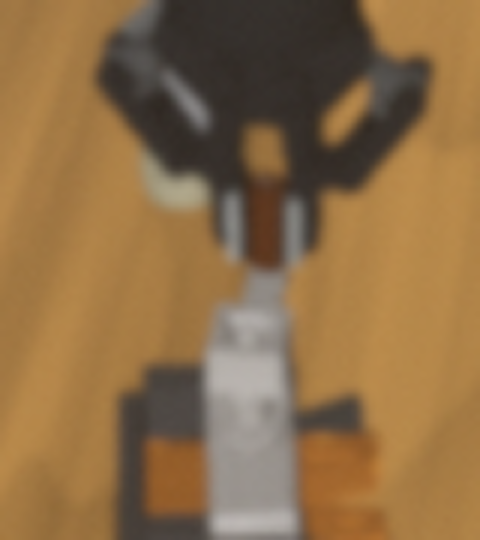

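Request:
{"fn": "jog_arm", "kwargs": {
  "rows": [
    [[0.2,2.7,-18.6],[0,0,0],-1],
    [[0.4,11.0,-35.4],[0,0,0],-1],
    [[0.6,24.2,-48.8],[0,0,0],-1],
    [[0.9,40.8,-57.5],[0,0,0],-1],
    [[1.1,59.3,-60.7],[0,0,0],-1],
    [[1.1,59.3,-60.7],[0,0,0],-1]
  ]
}}

```text
time: 19.05
eef_pos: [0.5504, -0.0045, 0.1036]
eef_rot: [0.709, -0.008, 0.705, 0.007]
wrist_force: [-8.3, -1.1, 16.6]
grip_width: 0.0165
```

Request:
{"fn": "jog_arm", "kwargs": {
  "rows": [
    [[0.3,18.6,2.7],[0,0,0],-1],
    [[0.5,35.4,11.1],[0,0,0],-1],
    [[0.8,48.8,24.2],[0,0,0],-1],
    [[1.1,57.5,40.8],[0,0,0],-1],
    [[1.4,60.7,59.3],[0,0,0],-1],
    [[1.4,60.7,59.3],[0,0,0],-1]
  ]
}}

```text
time: 19.8
eef_pos: [0.6104, 0.0595, 0.1016]
eef_rot: [0.71, -0.007, 0.705, 0.009]
wrist_force: [0.9, 8.0, 11.9]
grip_width: 0.0168
```

Request:
{"fn": "jog_arm", "kwargs": {
  "rows": [
    [[-1.5,-2.9,18.5],[0,0,0],-1],
    [[-1.2,-11.5,35.3],[0,0,0],-1],
    [[-1,-24.7,48.5],[0,0,0],-1],
    [[-0.7,-41.5,57.1],[0,0,0],-1],
    [[-0.5,-60,60],[0,0,0],-1],
    [[-0.2,-78.5,57.1],[0,0,0],-1],
    [[0,-95.3,48.5],[0,0,0],-1],
    [[0.3,-108.5,35.3],[0,0,0],-1],
    [[0.6,-117.1,18.5],[0,0,0],-1],
    [[0.8,-120,0],[0,0,0],-1],
    [[0.8,-120,0],[0,0,0],-1]
  ]
}}

```text
time: 21.18
eef_pos: [0.6099, -0.0615, 0.0987]
eef_rot: [0.708, -0.006, 0.706, 0.008]
wrist_force: [-0.5, 5.5, 4.9]
grip_width: 0.0167
```

Request:
{"fn": "jog_arm", "kwargs": {
  "rows": [
    [[-0.5,2.9,-18.5],[0,0,0],-1],
    [[-0.2,11.5,-35.3],[0,0,0],-1],
    [[0.1,24.7,-48.5],[0,0,0],-1],
    [[0.3,41.5,-57.1],[0,0,0],-1],
    [[0.5,60,-60],[0,0,0],-1],
    [[0.8,78.5,-57.1],[0,0,0],-1],
    [[1.0,95.3,-48.5],[0,0,0],-1],
    [[1.3,108.5,-35.3],[0,0,0],-1],
    [[1.6,117.1,-18.5],[0,0,0],-1],
    [[1.8,120,0],[0,0,0],-1],
    [[2.1,117.1,18.5],[0,0,0],-1],
    [[2.4,108.5,35.3],[0,0,0],-1],
    [[2.7,95.3,48.5],[0,0,0],-1],
    [[3,78.5,57.1],[0,0,0],-1],
    [[3.3,60,60],[0,0,0],-1],
    [[3.5,41.5,57.1],[0,0,0],-1],
    [[3.8,24.7,48.5],[0,0,0],-1],
    [[4,11.5,35.3],[0,0,0],-1],
    [[4.3,2.9,18.5],[0,0,0],-1],
    [[4.5,0,0],[0,0,0],-1]
  ]
}}

```text
time: 23.68
eef_pos: [0.6101, -0.0616, 0.0936]
eef_rot: [0.708, -0.006, 0.707, 0.008]
wrist_force: [0.8, 8.2, 5.4]
grip_width: 0.0167
```

```bash
python3 - <<'E'
from h import *
s=cam("side"); p,R,st=tool(); print(p,st["wrist_force"],st["grip_width"])
b=[262,185]
save(cv2.resize(s[0][b[1]-50:b[1]+40,b[0]-40:b[0]+40],None,fx=6,fy=6,interpolation=cv2.INTER_CUBIC),"w2.png")
E
```

```text
[ 0.60848556 -0.06136261  0.09355741] [2.59668319 4.17355946 6.33704728] 0.0162135482239351
```

View pics/w2.png

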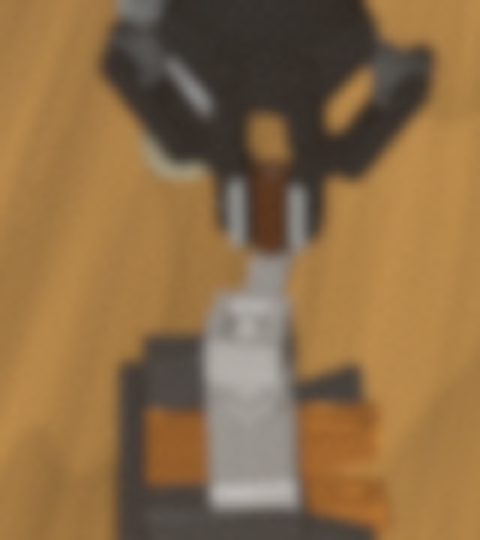

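The crank is still seated and has sunk with the screw, and the handle is gripped at (268,210). Now I'll do the turn that loads the spring.

Request:
{"fn": "jog_arm", "kwargs": {
  "rows": [
    [[-0.5,2.9,-18.5],[0,0,0],-1],
    [[-0.2,11.5,-35.3],[0,0,0],-1],
    [[0.1,24.7,-48.5],[0,0,0],-1],
    [[0.3,41.5,-57.1],[0,0,0],-1],
    [[0.5,60,-60],[0,0,0],-1],
    [[0.8,78.5,-57.1],[0,0,0],-1],
    [[1.0,95.3,-48.5],[0,0,0],-1],
    [[1.3,108.5,-35.3],[0,0,0],-1],
    [[1.6,117.1,-18.5],[0,0,0],-1],
    [[1.8,120,0],[0,0,0],-1],
    [[2.1,117.1,18.5],[0,0,0],-1],
    [[2.4,108.5,35.3],[0,0,0],-1],
    [[2.7,95.3,48.5],[0,0,0],-1],
    [[3,78.5,57.1],[0,0,0],-1],
    [[3.3,60,60],[0,0,0],-1],
    [[3.5,41.5,57.1],[0,0,0],-1],
    [[3.8,24.7,48.5],[0,0,0],-1],
    [[4,11.5,35.3],[0,0,0],-1],
    [[4.3,2.9,18.5],[0,0,0],-1],
    [[4.5,0,0],[0,0,0],-1]
  ]
}}

```text
time: 26.22
eef_pos: [0.6099, -0.0615, 0.0887]
eef_rot: [0.707, -0.006, 0.707, 0.008]
wrist_force: [1.3, 7.5, 7.0]
grip_width: 0.0163
```

Request:
{"fn": "jog_arm", "kwargs": {
  "rows": [
    [[-0.3,2.9,-18.5],[0,0,0],-1],
    [[0,11.5,-35.3],[0,0,0],-1],
    [[0.3,15.4,-40.1],[0,0,0],-1],
    [[0.3,15.4,-40.1],[0,0,0],-1],
    [[0.3,15.4,-40.1],[0,0,0],0.1],
    [[0.3,15.4,-40.1],[0,0,0],0.1],
    [[0.3,15.4,-40.1],[0,0,0],0.1]
  ]
}}

```text
time: 27.1
eef_pos: [0.5692, -0.0487, 0.0866]
eef_rot: [0.706, -0.007, 0.708, 0.007]
wrist_force: [0.2, 0.2, 0.0]
grip_width: 0.0467
```

Request:
{"fn": "jog_arm", "kwargs": {
  "rows": [
    [[-30,0,0],[0,0,0],0.1],
    [[-65,0,0],[0,0,0],0.1],
    [[-65,45,42],[0,0,0],-1],
    [[-65,45,42],[0,0,0],-1],
    [[-65,45,42],[0,0,0],-1],
    [[-65,45,42],[0,0,0],-1],
    [[-40,45,42],[0,0,0],-1],
    [[-22,45,42],[0,0,0],-1],
    [[-18,45,42],[0,0,0],-1],
    [[-16,45,42],[0,0,0],-1],
    [[-16,45,42],[0,0,0],-1]
  ]
}}

```text
time: 28.48
eef_pos: [0.6112, -0.0026, 0.1045]
eef_rot: [0.707, -0.007, 0.707, 0.007]
wrist_force: [-0.0, 0.3, -0.0]
grip_width: 0.0001
```

Request:
{"fn": "jog_arm", "kwargs": {
  "rows": [
    [[1,0,0],[0,0,0],-1],
    [[2,0,0],[0,0,0],-1],
    [[2,0,0],[0,0,0],-1]
  ]
}}

```text
time: 28.85
eef_pos: [0.6108, -0.0024, 0.1017]
eef_rot: [0.707, -0.007, 0.707, 0.007]
wrist_force: [0.4, 1.2, 0.4]
grip_width: 0.0002
```

Request:
{"fn": "jog_arm", "kwargs": {
  "rows": [
    [[1,0,0],[0,0,0],-1],
    [[2,0,0],[0,0,0],-1],
    [[2,0,0],[0,0,0],-1]
  ]
}}

```text
time: 29.22
eef_pos: [0.611, -0.0025, 0.1006]
eef_rot: [0.707, -0.007, 0.707, 0.007]
wrist_force: [-1.6, 0.3, 4.5]
grip_width: 0.0
```

Request:
{"fn": "jog_arm", "kwargs": {
  "rows": [
    [[-40,0,0],[0,0,0],-1],
    [[-100,0,0],[0,0,0],-1],
    [[-120,60,-40],[0,0,0],-1],
    [[-120,120,-80],[0,0,0],-1],
    [[-120,180,-100],[0,0,0],-1],
    [[-120,180,-100],[0,0,0],-1],
    [[-120,180,-100],[0,0,0],-1]
  ]
}}

```text
time: 30.1
eef_pos: [0.5066, 0.1769, 0.2196]
eef_rot: [0.707, -0.008, 0.707, 0.008]
wrist_force: [0.2, 0.1, -0.0]
grip_width: 0.0003
```

```bash
python3 - <<'E'
from h import *
p,R,st=tool(); print(p,st["wrist_force"],st["time"])
c=cam("top"); s=cam("side")
for n,k in(("top",c),("side",s)):
    for q in("crank","handle","pin","jar"):
        for r in manip.trace(q,n)[:2]: print(n,q,round(r["conf"],2),np.round(r["centre"]))
hp=np.load("poses.npy")[0]
# pin brown rear edge vs stop: colour profile along holder x, top view at z=20
L=[(x,y,20) for x in range(22,56,2) for y in(-15,0,15)]
q=proj(P2(hp,L),c); v=[c[0][int(round(r)),int(round(cc))] for cc,r in q]
for i in range(0,len(L),3): print(L[i][0],[x.tolist() for x in v[i:i+3]])
E
```

```text
[0.50656984 0.17686143 0.21957666] [ 0.15281656  0.07975423 -0.01678388] 30.1
top crank 0.9 [201. 300.]
top handle 0.68 [198. 301.]
top pin 0.95 [182. 287.]
top pin 0.71 [259. 243.]
top jar 0.65 [163. 378.]
side crank 0.66 [220. 258.]
side crank 0.58 [190. 262.]
side handle 0.58 [195. 261.]
side pin 0.87 [257. 319.]
side pin 0.74 [176. 335.]
side jar 0.69 [156. 251.]
22 [[90, 81, 81], [104, 103, 112], [101, 103, 111]]
24 [[90, 55, 29], [104, 103, 112], [59, 45, 37]]
26 [[90, 55, 29], [92, 55, 29], [100, 58, 28]]
28 [[93, 55, 26], [92, 53, 24], [99, 60, 31]]
30 [[91, 55, 29], [92, 54, 28], [101, 62, 33]]
32 [[91, 57, 29], [91, 55, 29], [98, 59, 30]]
34 [[90, 56, 29], [93, 56, 29], [98, 59, 30]]
36 [[90, 55, 29], [93, 56, 29], [104, 64, 35]]
38 [[90, 55, 29], [94, 59, 32], [100, 61, 33]]
40 [[93, 59, 33], [93, 57, 32], [100, 61, 32]]
42 [[93, 56, 32], [92, 56, 31], [104, 65, 34]]
44 [[98, 60, 30], [100, 61, 31], [113, 69, 38]]
46 [[47, 28, 15], [44, 27, 15], [113, 69, 38]]
48 [[19, 20, 23], [44, 27, 15], [22, 10, 4]]
50 [[19, 20, 23], [23, 26, 28], [27, 31, 37]]
52 [[32, 34, 38], [33, 32, 37], [33, 34, 39]]
54 [[30, 31, 35], [30, 31, 35], [31, 32, 36]]
```

```bash
python3 -c "
from rig import manip
print(manip.job_done())"
```

```text
the job is handed in; nothing more can be done
None
```

I slid the wooden pin home, seated the crank on the square end and wound it clockwise about 3.1 turns. I released it, left it on the screw and handed the job in at about 30 s. `job_done` returns no verdict, so these are my own checks:

- **Pin:** in the top view, wood colour runs right up to the stop face across the channel width. The pushing force had also risen to about 14 N against a firm stop.
- **Spring:** pressing the closed fingers on the screw's tip gave contact at 116 mm before winding and 100.6 mm after. That puts the shoulder at about 74.6 mm and the foot pushed in about 5.4 mm of 10, give or take about 1 mm.
- **Crank:** the networks find the crank and handle at the screw in both cameras. The last picture I viewed showed it seated, but that was before the final turn of winding. The fingers were clear of it at the end, with wrist force about 0.
- **Jar:** the networks find it in both pictures within 2 pixels of where it started.

**Disagreements:**
- The top and side cameras differed by about 2–4 mm on the screw's position. Seating the crank took small sideways corrections felt through the wrist force.
- A rough side-view estimate suggested the screw had started about 6 mm down. The first tip contact said 4 mm, and I used that.

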